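Shift a wafer box with a lifter

ROBOT

A 6-joint arm with a two-finger parallel gripper is mounted at the origin on a cart in front of the work surface, level with it; the furniture and walls round the work are solid. World frame = base frame: x ahead of the robot, y to its left, z up, the work surface at z = 0. Lengths are in m, angles in rad, forces in N, time in s.
With the tool pointing down it reaches from about 0.3 to 0.825 m from the base axis. Payload 5.4 kg.
Tool frame: the origin (TCP) lies at the very end of the fingers, on their centre line; the grasp point (between the pads) lies 19 mm behind it; z points along the fingers, y is the line along which they close (so a half turn about z gives the same grasp; the last joint's range is limited). The gripper opens to 92 mm and grips with 3 to 60 N. Pads are 20 mm wide; open, the fingers measure 128 mm over their backs; the gripper's body (75 mm by 189 mm) begins 69 mm behind the grasp point.
Start: joints at [1.048, 0.158, 1.597, -0, 1.386, -0.21], TCP at [0.177, 0.547, 0.215] pointing down, gripper open.
Joint ranges: [-2.91, 2.91], [-0.94, 2.29], [0.18, 2.7], [-1.29, 4.43], [0.17, 2.64], [-3, 3]. Speed limits (rad/s): [2.57, 2.57, 3.14, 3.14, 3.14, 3.14].

INTERFACE

Orientations are given as a unit quaternion [w, x, y, z].
In Python, from workcell import sensors, eyes, ctrl gives the robot as it stands. The module is installed in compiled form; this text tells all that it offers.
- The arm moves only by the shell command python3 -m pendant 'ROWS' [FORCE]. ROWS is text: rows parted by semicolons, each of 7 numbers parted by spaces: the shift along the tool's x, y, z in cm, then the turn, a rotation vector about the tool's x, y, z in rad, then the closure, from 0 (fully open) to 1 (shut). A call has 1 to 8 rows; each row shifts and turns the commanded pose from where the row before left it, along the tool's axes as they then stand; what a row does not reach is not made up. A row lasts 1/8 s, in which the tool goes at most 62.5 mm and 10.7 degrees, less where a joint would pass 70% of its speed; a pose out of reach is approached as far as the arm can. A call with a gripper value outside its range is refused whole. The fingers move at their own pace and stop on an object; FORCE is the grip in N (left out, the last holds). Time passes only in rows, so rows that do not move let the fingers close. It gives the time, the measured TCP pose, the force, the opening and the grip force at its end, in the units of the state.
- sensors.state(): the state, without advancing time (a new reading comes with each control period).
- eyes.camera(name): name is "scene" or "top"; returns a dict with "color" (480x640x3 uint8, red, green, blue), "K" (3x3 intrinsics, pixels), "k1" (the pictures are not rectified: a ray, as slopes to the right and down, at radius r is drawn at 1 + k1 r^2 times it, then the intrinsics apply), "extrinsics" (4x4, takes a point from camera to world coordinates). Camera axes: x right, y up, looking along -z (the intrinsics and any distortion apply to the point x, -y, -z); pixel columns grow to the right and rows downward; lengths in m; the calibration is good to about 2 mm. A picture is of the moment at which its call begins. There is no depth.
- ctrl.sign_off(): hands the job in; it is judged then, once.
The state is a dict: "time": time; "qpos": joint angles; "dq": joint speeds; "joint_torque": joint torques, N m; "eef_pos": TCP position; "tcp_rot": TCP orientation; "ft_force": force on the tool from outside, world axes, zero at the start; "moment": the same for the moment, N m; "grip_width": finger opening in m; "gripper_force": force on a finger pad.
Only numpy, scipy, OpenCV 4.12 (cv2) and the standard library are available. Lean on these libraries where they do the work, as an engineer would, in place of code of your own. Each camera call takes 0.05 s, during which the arm holds its last target. There are 200 camera calls.

TASK

Slide the blade of the trowel-like lifter under the round wafer box that sits on one of the two low rail stands, lift the box on it and carry it to the empty stand. Set it down gently, centred on the rails, then pull the lifter out and stand it back on the table on its blade. Touch the box only with the lifter, never with the gripper, do not drop it, and leave the calculator, tape roll and chip box where they are.

Things in the scene. Friction and masses are not known exactly. Their poses are not given: they have to be found in the camera images.
- lifter_handle (a point): Centre of the lifter's black handle, 95 mm above the underside of the blade and over the middle of the blade. The handle is a straight bar 108 mm long (along x), 18 mm wide (y), 24 mm high. Axes: x forward to the blade's rounded tip, z up. To be gripped from above, across y.
- lifter: The lifter, 0.25 kg, shaped like a plasterer's trowel and standing on its blade: a steel blade 3 mm thick and 54 mm wide, parallel to the handle; a steel neck 30 mm wide (y) stands on the blade's rear end and carries the handle over the blade. Origin at the blade's underside, below the handle's centre; the blade reaches from x = -75 mm (outer face of the neck; the neck's inner face is at -69 mm) to the rounded tip at x = +65 mm. 80 mm free height between blade and handle.
- wafer_box: Flat round closed wafer box, pale plastic, about 120 mm diameter (two small tabs make it 129 mm), 20 mm high, 0.13 to 0.22 kg, too wide for the gripper. Origin at the centre of its flat underside. At the start it sits on stand_a within 5 mm of the middle.
- stand_a: The fixed stand that holds the wafer box at the start: black base plate 120 mm (x) by 116 mm (y), 6 mm thick, with two aluminium rails along x, 116 mm long, 14 mm wide, centred at y = +47 and -47 mm (80 mm free between them); rail tops 30 mm above the table. Open between the rails at both ends: 24 mm free height between base plate and box. Origin at table level under the middle; x is along the rails, -x is the end nearer the robot, z up.
- stand_b: The empty stand, of the same make, size and frame as stand_a. The box shall end centred over its origin, with its underside 30 mm above the table.
- calculator: Bystander: calculator 118 x 70 x 14 mm lying behind the work. Origin at the centre of its underside.
- tape_roll: Bystander: tape roll 75 mm in diameter, 19 mm high, lying to the right of the work. Origin at the centre of its underside.
- chip_box: Bystander: small flat sample box 67 x 62 x 19 mm, to the left of the work. Origin at the centre of its underside.
Things that resemble listed ones, but are neither listed nor needed, are in the scene too. What is shaped like the wafer_box but brown is not meant.

How it is judged:
By the outcome, as a careful person would: the job done as asked, in the order asked, and still so for the second after the job is handed in, with the robot touching nothing.
It also fails if it takes over 58 s, if anything falls off the work surface, if the arm or the gripper's body presses on something with over 40 N, if the wrist force passes 120 N, or if a joint passes its speed limit or range.

## Working session

There is one attempt and no reset: what is moved stays moved. The work goes in short steps, Python scripts to look and compute and a shell command to move; the robot and the scene stay as the last step left them, time stands still between calls to the robot, and variables do not carry over. Pictures are saved under pics/ and viewed, at most 13 in all, crops included, and the job is handed in when it is done.

```bash
mkdir -p pics
python3 - <<'E'
from workcell import sensors, eyes
import cv2,numpy as np
for n in("scene","top"):
    c=eyes.camera(n); cv2.imwrite(f"pics/{n}0.png",c["color"][:,:,::-1]); print(n,c["K"].tolist(),c["k1"],np.round(c["extrinsics"],4).tolist())
    np.savez(n,**c)
s=sensors.state();print(s)
E
```

```text
scene [[615.366208119572, 0.0, 324.41078994811653], [0.0, 615.366208119572, 232.65454580137373], [0.0, 0.0, 1.0]] -0.15962600736904226 [[0.4693, 0.7606, -0.4485, -0.1292], [-0.883, 0.405, -0.2372, -0.3723], [0.0013, 0.5074, 0.8617, 1.3854], [0.0, 0.0, 0.0, 1.0]]
top [[616.4471081859607, 0.0, 324.36774512935546], [0.0, 616.4471081859607, 236.12362696288778], [0.0, 0.0, 1.0]] -0.2126983892067273 [[-0.0116, 0.9976, -0.0687, 0.4448], [-0.9998, -0.0127, -0.0157, -0.0106], [-0.0165, 0.0685, 0.9975, 1.5643], [0.0, 0.0, 0.0, 1.0]]
{'time': 0.1, 'qpos': array([ 1.04791099e+00,  1.58987233e-01,  1.59805177e+00, -1.50411815e-05,
        1.38620094e+00, -2.10108107e-01]), 'dq': array([ 0.00179726, -0.00048742, -0.00388145, -0.00269405,  0.00034471,
       -0.00123402]), 'joint_torque': array([ 1.92534962e-04, -3.86501741e+01, -3.22961497e+01,  7.02086161e-02,
        3.40049551e-02, -8.87143142e-05]), 'eef_pos': array([0.1766802 , 0.54661113, 0.21374401]), 'tcp_rot': array([-2.88248472e-04,  1.55750494e-01,  9.87796085e-01, -7.71590429e-04]), 'ft_force': array([ 0.45583879,  0.57616519, -0.44467657]), 'moment': array([ 0.05079126, -0.04801727, -0.0459031 ]), 'gripper_force': 0.0, 'grip_width': 0.09166426505825538}
```

View pics/scene0.png

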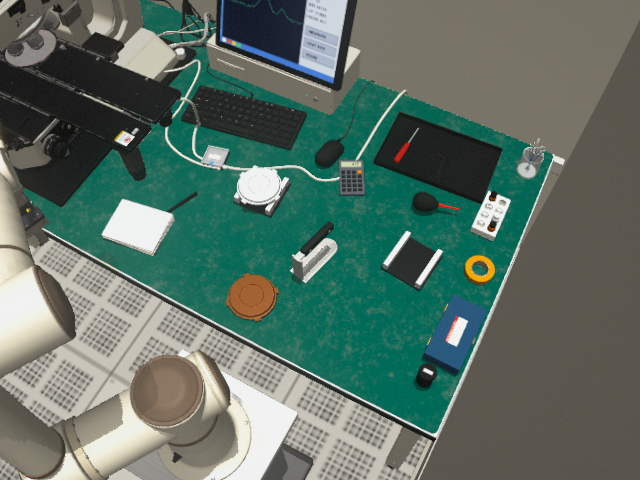

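View pics/top0.png

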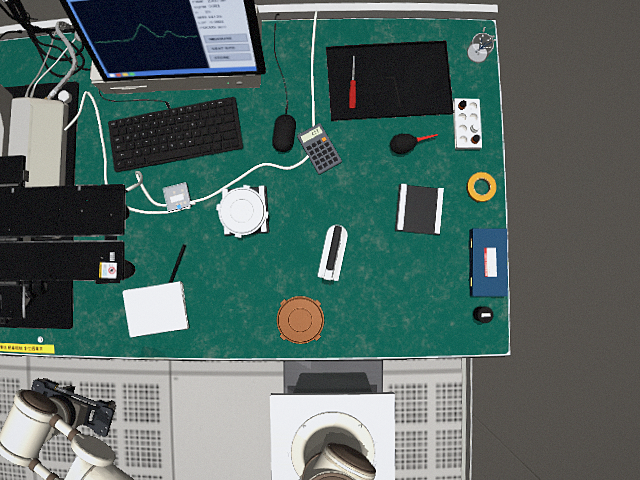

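Candidates for the wafer box: the white round box at top (243,210) / scene (260,187), which sits on a rail stand, and the brown one at top (300,320), which I reject for its colour. Empty stand: top (419,209). The black tray at (390,80) is not a stand. Lifter: top (333,252). Black pen at (178,263) and the screwdriver are not the lifter. Next is a close crop.

```bash
cat > h.py <<'E'
import numpy as np,cv2
from workcell import sensors, eyes
def cam(n): return eyes.camera(n)
def load(n): return dict(np.load(n+".npz"))
def ray(c,uv):
    K=c["K"];k1=float(c["k1"])
    p=cv2.undistortPoints(np.array(uv,float).reshape(-1,1,2),K,np.array([k1,0,0,0,0.]),).reshape(-1,2)
    E=c["extrinsics"]; d=np.c_[p[:,0],-p[:,1],-np.ones(len(p))]@E[:3,:3].T
    return E[:3,3],d
def plane(c,uv,z):
    o,d=ray(c,uv); return o+d*((z-o[2])/d[:,2])[:,None]
def proj(c,P):
    E=c["extrinsics"];q=(np.atleast_2d(P)-E[:3,3])@E[:3,:3];q=q*[1,-1,-1]
    return cv2.projectPoints(q,np.zeros(3),np.zeros(3),c["K"],np.array([float(c["k1"]),0,0,0,0.]))[0].reshape(-1,2)
def crop(c,x,y,w,h,s): return cv2.resize(c["color"][y:y+h,x:x+w,::-1],None,fx=s,fy=s,interpolation=cv2.INTER_CUBIC)
E
python3 - <<'E'
from h import *
t,s=load("top"),load("scene")
a=np.hstack([crop(t,208,175,70,70,3.8),crop(t,298,215,70,70,3.8),crop(t,384,175,70,70,3.8)])
b=np.hstack([crop(s,225,155,70,70,3.8),crop(s,280,215,70,70,3.8),crop(s,378,225,70,70,3.8)])
cv2.imwrite("pics/c1.png",np.vstack([a,b]))
E
```

```text
(no output)
```

View pics/c1.png

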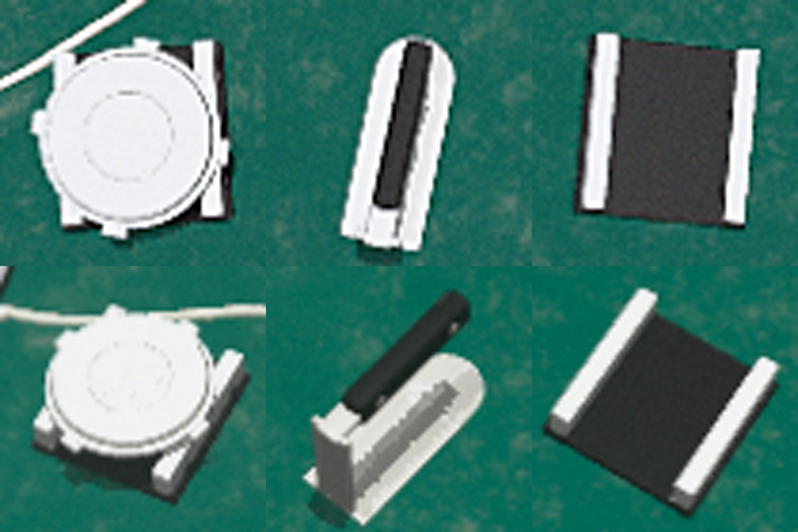

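Confirmed: the crops show the pale round box on stand_a with its rails running up the picture, the lifter with its tip up and slightly right and its neck at the bottom, and the empty stand_b. Now I'll measure them.

```bash
cat > meas.py <<'E'
from h import *
t,s=load("top"),load("scene")
def rect(c,mask,roi,z,n=1):
    x,y,w,h=roi; m=np.zeros_like(mask); m[y:y+h,x:x+w]=mask[y:y+h,x:x+w]
    cs=sorted(cv2.findContours(m,cv2.RETR_EXTERNAL,cv2.CHAIN_APPROX_NONE)[0],key=cv2.contourArea)[::-1][:n]
    out=[]
    for k in cs:
        P=plane(c,k.reshape(-1,2),z)[:,:2]; r=cv2.minAreaRect((P*1000).astype(np.float32)); out.append(r)
    return out
def masks(c):
    hsv=cv2.cvtColor(c["color"],cv2.COLOR_RGB2HSV)
    return cv2.inRange(hsv,(0,0,130),(179,60,255)),cv2.inRange(hsv,(0,0,0),(179,255,75))
for n,c,R in(("top",t,dict(h=(320,222,30,52),b=(390,178,60,60),l=(312,220,42,66))),("scene",s,dict(h=(298,220,40,40),b=(378,228,70,65)))):
    w,d=masks(c)
    print(n,"handle",rect(c,d,R["h"],.107))
    print(" rails",rect(c,w,R["b"],.03,2))
    if "l" in R: print(" blade",rect(c,w,R["l"],.003))
# box + stand a, top
w,d=masks(t)
m=np.zeros_like(w);m[178:240,212:272]=w[178:240,212:272]
k=max(cv2.findContours(m,cv2.RETR_EXTERNAL,cv2.CHAIN_APPROX_NONE)[0],key=cv2.contourArea).reshape(-1,2)
P=plane(t,k,.045)[:,:2]*1000
c0=P.mean(0)
from scipy.optimize import least_squares
f=least_squares(lambda p:np.hypot(*(P-p[:2]).T)-p[2],[*c0,60],loss="soft_l1",f_scale=1.);print("box",f.x)
ends={"Lt":(54,76,55),"Lb":(62,85,228),"Rt":(195,215,42),"Rb":(202,222,215)}
Q={k:plane(t,[(208+(a+b)/2/3.8-.4,175+y/3.8-.4)],.03)[0,:2]*1000 for k,(a,b,y) in ends.items()}
print(Q,np.mean(list(Q.values()),0))
L=Q["Lt"]-Q["Lb"];Rr=Q["Rt"]-Q["Rb"];print(np.degrees(np.arctan2(L[1],L[0])),np.degrees(np.arctan2(Rr[1],Rr[0])))
print("dark corner bottom-right etc", plane(t,[(208+230/3.8-.4,175+218/3.8-.4),(208+219/3.8-.4,175+43/3.8-.4),(208+60/3.8-.4,175+230/3.8-.4)],.006)[:,:2]*1000)
E
python3 meas.py
```

```text
top handle [((517.652099609375, -9.254276275634766), (17.692264556884766, 104.61168670654297), 77.22545623779297)]
 rails [((622.7357177734375, -181.26394653320312), (15.532662391662598, 115.24921417236328), 83.50335693359375), ((611.8012084960938, -274.682861328125), (13.81733226776123, 115.33916473388672), 83.20374298095703)]
 blade [((511.8280029296875, -7.4802398681640625), (54.22367858886719, 142.47665405273438), 77.28466796875)]
scene handle [((516.0693359375, -11.149612426757812), (23.46800994873047, 109.03617858886719), 77.15262603759766)]
 rails [((612.8710327148438, -274.90386962890625), (15.409270286560059, 115.57823944091797), 83.52906799316406), ((623.892822265625, -181.16885375976562), (15.380964279174805, 116.68321990966797), 83.40448760986328)]
box [621.1798963  219.41034468  65.59704662]
{'Lt': array([673.06707821, 264.58842503]), 'Lb': array([557.38444139, 258.60617407]), 'Rt': array([680.05987606, 170.56395772]), 'Rb': array([564.78903   , 166.21816047])} [618.82510642 214.99417932]
2.960277337940041 2.159071267199227
dark corner bottom-right etc [[564.49191791 156.87460743]
 [682.89110573 163.90478305]
 [557.91532533 272.0245282 ]]
```

```bash
cat > go.py <<'E'
# usage: go.py x y z(mm TCP) yaw_deg : total shift in tool axes (cm) after turning, and turn about tool z
import sys
from h import *
from scipy.spatial.transform import Rotation as R
x,y,z,yaw=map(float,sys.argv[1:5]); s=sensors.state()
q=s["tcp_rot"];T=R.from_quat([q[1],q[2],q[3],q[0]])
a=np.radians(yaw);G=R.from_matrix(np.array([[-np.cos(a),-np.sin(a),0],[-np.sin(a),np.cos(a),0],[0,0,-1]]).T)
dp=(np.array([x,y,z])/1000-s["eef_pos"])*100
print("t",round(s["time"],2),"pos",np.round(s["eef_pos"]*1000,1),"turn",np.round((T.inv()*G).as_rotvec(),4),"shift before turn",np.round(T.inv().apply(dp),2),"after",np.round(G.inv().apply(dp),2),"F",np.round(s["ft_force"],1),"w",round(s["grip_width"],4),round(s["gripper_force"],1))
E
python3 go.py 517 -9.5 180 -12.8
python3 - <<'E'
from h import *
from scipy.optimize import least_squares
for n,c0 in(("top",(243,210)),("scene",(260,187))):
    c=load(n);g=cv2.cvtColor(c["color"],cv2.COLOR_RGB2GRAY)
    # green/dark boundary: white mask, contour points at radius near 60 only
    hsv=cv2.cvtColor(c["color"],cv2.COLOR_RGB2HSV);w=cv2.inRange(hsv,(0,0,120),(179,60,255))
    m=np.zeros_like(w);x,y=c0;m[y-35:y+38,x-38:x+38]=w[y-35:y+38,x-38:x+38]
    k=max(cv2.findContours(m,cv2.RETR_EXTERNAL,cv2.CHAIN_APPROX_NONE)[0],key=cv2.contourArea).reshape(-1,2)
    for z in (.04,.05):
        P=plane(c,k,z)[:,:2]*1000;p=np.array([620.,217.])
        for _ in range(15):
            d=np.hypot(*(P-p).T);S=P[abs(d-60)<4.5]
            p=least_squares(lambda q:np.hypot(*(S-q).T)-60,p,loss="soft_l1",f_scale=.7).x
        print(n,z,p,len(S),len(P))
E
```

```text
t 0.1 pos [176.7 546.6 213.7] turn [-0.0016 -0.0004 -0.0894] shift before turn [-49.49 -42.44   3.43] after [-45.51 -46.69   3.37] F [ 0.5  0.6 -0.4] w 0.0917 0.0
top 0.04 [616.44893662 219.30132388] 116 268
top 0.05 [615.41540337 217.70748078] 123 268
scene 0.04 [618.70290278 220.89746191] 82 286
scene 0.05 [613.52343045 216.33122383] 90 286
```

```bash
python3 -m pendant '-1 -1 0 0 0 -0.089 0;-3 -3 0 0 0 0 0;-4.2 -4.3 0 0 0 0 0;-4.2 -4.3 0 0 0 0 0;-4.2 -4.3 0 0 0 0 0;-4.2 -4.3 0 0 0 0 0;-4.2 -4.3 0 0 0 0 0;-4.2 -4.3 0 0 0 0 0' 50
python3 -m pendant '-4.2 -4.3 0.6 0 0 0 0;-4.2 -4.3 0.6 0 0 0 0;-4.2 -4.3 0.7 0 0 0 0;-2.5 -2.6 0.7 0 0 0 0;-1 -1.1 0.5 0 0 0 0;0 0 0.2 0 0 0 0;0 0 0 0 0 0 0'; python3 go.py 517 -9.5 180 -12.8
```

```text
time: 1.1
eef_pos: [0.3949, 0.1893, 0.2144]
tcp_rot: [0.0, 0.112, 0.994, 0.0]
ft_force: [0.5, 0.8, -0.5]
grip_width: 0.0919
gripper_force: 0.0
time: 1.98
eef_pos: [0.5139, -0.0052, 0.1815]
tcp_rot: [-0.0, 0.111, 0.994, 0.0]
ft_force: [-0.5, -0.7, -0.2]
grip_width: 0.092
gripper_force: 0.0
t 1.98 pos [513.9  -5.2 181.5] turn [ 0.0004 -0.0007  0.0009] shift before turn [-0.39 -0.35  0.15] after [-0.39 -0.35  0.15] F [-0.5 -0.7 -0.2] w 0.092 0.0
```

```bash
python3 -m pendant '-0.4 -0.35 1 0 0 0 0;0 0 2 0 0 0 0;0 0 2 0 0 0 0;0 0 2 0 0 0 0;0 0 2 0 0 0 0;0 0 1.1 0 0 0 0;0 0 0.5 0 0 0 0;0 0 0 0 0 0 0'
python3 -m pendant '0 0 0 0 0 0 1;0 0 0 0 0 0 1;0 0 0 0 0 0 1;0 0 0 0 0 0 1;0 0 0 0 0 0 1;0 0 0 0 0 0 1' 50
python3 go.py 517 -9.5 76 -12.8
```

```text
time: 2.98
eef_pos: [0.5178, -0.0107, 0.0757]
tcp_rot: [0.0, 0.112, 0.994, -0.0]
ft_force: [-0.5, 0.3, 1.2]
grip_width: 0.0919
gripper_force: 0.0
time: 3.72
eef_pos: [0.5177, -0.0108, 0.0756]
tcp_rot: [-0.0, 0.112, 0.994, 0.0]
ft_force: [-0.2, 0.2, -0.8]
grip_width: 0.034
gripper_force: 0.0
t 3.73 pos [517.7 -10.8  75.6] turn [ 0.     -0.     -0.0003] shift before turn [ 0.1   0.11 -0.04] after [ 0.1   0.11 -0.04] F [-0.2  0.2 -0.8] w 0.034 0.0
```

```bash
python3 -m pendant '0 0 0 0 0 0 1;0 0 0 0 0 0 1;0 0 0 0 0 0 1;0 0 0 0 0 0 1;0 0 -0.5 0 0 0 1;0 0 -1.5 0 0 0 1;0 0 -2 0 0 0 1;0 0 -1 0 0 0 1'
python3 go.py 471 208 126 3.5
python3 - <<'E'
from h import *
for n in("top","scene"):
    c=cam(n);np.savez(n+"1",**c)
t,s=load("top1"),load("scene1")
cv2.imwrite("pics/c2.png",np.hstack([crop(t,270,190,130,150,2.9),crop(s,250,180,130,150,2.9)]))
E
```

```text
time: 4.72
eef_pos: [0.5187, -0.0111, 0.1277]
tcp_rot: [0.001, 0.112, 0.994, -0.0]
ft_force: [-0.1, -0.0, -2.8]
grip_width: 0.0177
gripper_force: 50.0
t 4.72 pos [518.7 -11.1 127.7] turn [-0.0005  0.0028 -0.2848] shift before turn [ 9.51 20.3   0.14] after [ 3.42 22.16  0.17] F [-0.1 -0.  -2.8] w 0.0177 50.0
```

View pics/c2.png

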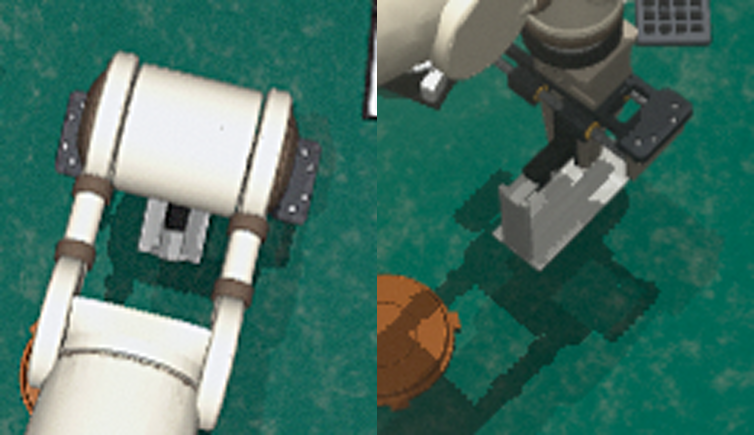

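The lifter is gripped squarely and clear of the table. Its neck bottom is at about (175,255) in the left crop.

```bash
python3 -m pendant '0 0 0 0 0 -0.1 1;0 0 0 0 0 -0.1 1;0 0 0 0 0 -0.085 1;0.3 2 0 0 0 0 1;0.7 4 0 0 0 0 1;0.8 5 0 0 0 0 1;0.8 5 0 0 0 0 1;0.6 3.7 0 0 0 0 1'
python3 -m pendant '0.3 2 0 0 0 0 1;0 0.5 0 0 0 0 1;0 0 1 0 0 0 1;0 0 1.5 0 0 0 1;0 0 1 0 0 0 1;0 0 0 0 0 0 1'
python3 go.py 469.3 208.5 89.5 3.5
python3 - <<'E'
from h import *
for n in("top","scene"):
    c=cam(n);np.savez(n+"2",**c)
t,s=load("top2"),load("scene2")
cv2.imwrite("pics/c3.png",np.hstack([crop(t,190,160,130,150,2.9),crop(s,190,140,130,150,2.9)]))
E
```

```text
time: 5.82
eef_pos: [0.472, 0.1866, 0.1252]
tcp_rot: [-0.001, -0.031, 1.0, 0.0]
ft_force: [1.0, -0.6, -2.1]
grip_width: 0.018
gripper_force: 50.0
time: 6.58
eef_pos: [0.4682, 0.208, 0.089]
tcp_rot: [-0.002, -0.03, 1.0, -0.0]
ft_force: [0.7, 0.3, -1.6]
grip_width: 0.0173
gripper_force: 50.0
t 6.58 pos [468.2 208.   89. ] turn [-0.0004 -0.003  -0.0008] shift before turn [-0.12  0.05 -0.05] after [-0.12  0.05 -0.05] F [ 0.7  0.3 -1.6] w 0.0173 50.0
```

View pics/c3.png

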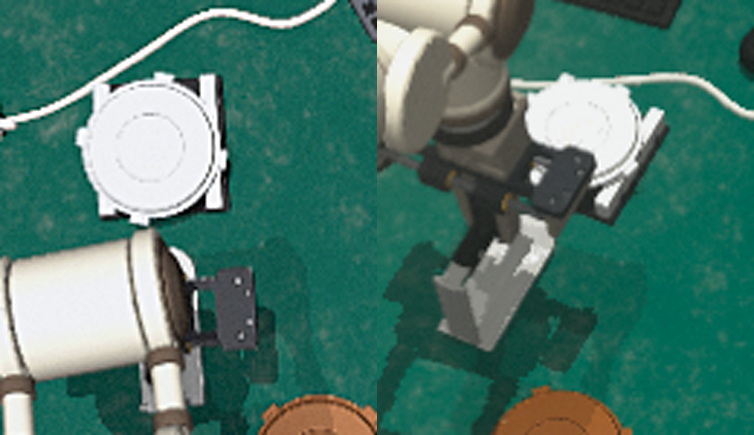

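The blade lies level in front of stand_a; its right edge is at about crop x 203 (top). I'll compute the lateral alignment from the pixels.

Run:
```python
from h import *
t=load("top2")
f=lambda u,v,z:plane(t,[(190+u/2.9-.4,160+v/2.9-.4)],z)[0,:2]*1000
a=np.radians(3.5);ex=np.array([np.cos(a),np.sin(a)]);ey=np.array([-ex[1],ex[0]])
def S(p): q=p-np.array([618.8,215]);return np.round([q@ex,q@ey],1)
for nm,u,v,z in(("bladeL",141,400,.0155),("bladeR",204,350,.0155),("tip",178,247,.0155),("railLb",107,218,.03),("railRt",208,75,.03)):print(nm,S(f(u,v,z)))
# blade right edge by mask rows
hsv=cv2.cvtColor(t["color"],cv2.COLOR_RGB2HSV);w=cv2.inRange(hsv,(0,0,120),(179,60,255))
for r in range(252,300,6):
    xs=np.flatnonzero(w[r,235:275])+235; print(r,xs.min() if len(xs) else None,xs.max() if len(xs) else None, S(plane(t,[(xs.max()+.5,r)],.0155)[0,:2]*1000) if len(xs) else '')
```

```text
bladeL [-218.4   31.4]
bladeR [-178.8  -26.8]
tip [-87.7 -10. ]
railLb [-59.   48.4]
railRt [ 59.  -47.6]
252 235 256 [-107.   -22.8]
258 236 245 [-120.1    6.1]
264 235 257 [-137.4  -23.4]
270 235 257 [-152.5  -22.3]
276 235 273 [-170.4  -61.7]
282 235 258 [-182.8  -22.8]
288 238 259 [-198.1  -24.3]
294 239 259 [-213.2  -23.2]
```

```bash
python3 -m pendant '-0.8 -0.1 0 0 0 0 1;-1.5 0 0 0 0 0 1;-1.5 0 0 0 0 0 1;-1.5 0 0 0 0 0 1;-1.5 0 0 0 0 0 1;-1.5 0 0 0 0 0 1'
python3 -m pendant '-1.5 0 0 0 0 0 1;-1.5 0 0 0 0 0 1;-1.5 0 0 0 0 0 1;-1 0 0 0 0 0 1;-0.5 0 0 0 0 0 1;-0.2 0 0 0 0 0 1;0 0 0 0 0 0 1'
python3 go.py 614 217.4 89 3.5
python3 - <<'E'
from h import *
for n in("top","scene"):
    c=cam(n);np.savez(n+"3",**c)
t,s=load("top3"),load("scene3")
cv2.imwrite("pics/c4.png",np.hstack([crop(t,190,140,130,150,2.9),crop(s,200,130,130,150,2.9)]))
E
```

```text
time: 7.42
eef_pos: [0.5536, 0.2127, 0.0911]
tcp_rot: [0.001, -0.031, 1.0, 0.0]
ft_force: [-0.5, -0.6, -2.7]
grip_width: 0.0175
gripper_force: 50.0
time: 8.3
eef_pos: [0.6138, 0.2165, 0.0905]
tcp_rot: [-0.0, -0.031, 1.0, -0.0]
ft_force: [0.6, 1.5, -2.1]
grip_width: 0.0179
gripper_force: 50.0
t 8.3 pos [613.8 216.5  90.5] turn [-0.     -0.0003  0.0002] shift before turn [-0.03  0.08  0.15] after [-0.03  0.08  0.15] F [ 0.6  1.5 -2.1] w 0.0179 50.0
```

View pics/c4.png

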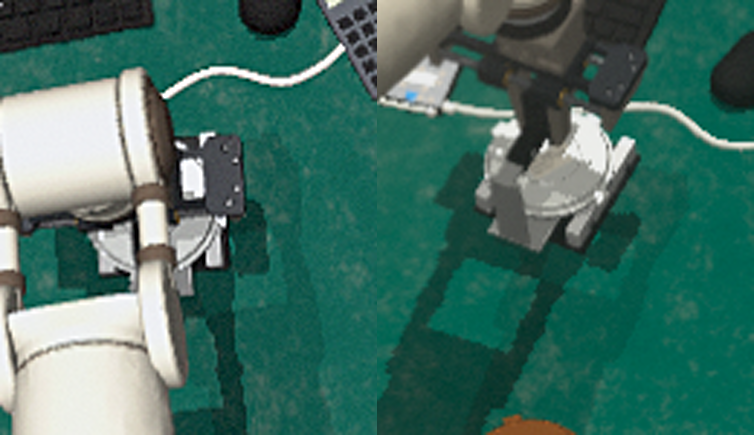

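Blade is in under the box with no contact force, neck just behind the rim. Lifting slowly.

```bash
python3 -m pendant '0 0 -0.5 0 0 0 1;0 0 -0.4 0 0 0 1;0 0 -0.2 0 0 0 1;0 0 -0.2 0 0 0 1;0 0 -0.2 0 0 0 1;0 0 -0.3 0 0 0 1;0 0 -0.4 0 0 0 1;0 0 0 0 0 0 1' 60
python3 -m pendant '0 0 -0.4 0 0 0 1;0 0 -0.8 0 0 0 1;0 0 -1 0 0 0 1;0 0 -1 0 0 0 1;0 0 -0.8 0 0 0 1;0 0 -0.4 0 0 0 1;0 0 0 0 0 0 1'
python3 go.py 614 -228 157 3.5
python3 - <<'E'
from h import *
s=sensors.state();print(s["moment"])
for n in("top","scene"):
    c=cam(n);np.savez(n+"4",**c)
t,s=load("top4"),load("scene4")
cv2.imwrite("pics/c5.png",np.hstack([crop(t,190,140,130,150,2.9),crop(s,200,110,130,150,2.9)]))
E
```

```text
time: 9.4
eef_pos: [0.6144, 0.2166, 0.1132]
tcp_rot: [0.001, -0.031, 1.0, 0.0]
ft_force: [0.4, 0.3, -4.9]
grip_width: 0.0179
gripper_force: 60.0
time: 10.28
eef_pos: [0.6141, 0.2165, 0.1569]
tcp_rot: [0.0, -0.031, 1.0, 0.0]
ft_force: [-0.3, -0.4, -4.0]
grip_width: 0.0178
gripper_force: 60.0
t 10.28 pos [614.1 216.5 156.9] turn [0.     0.0005 0.0001] shift before turn [ 2.730e+00 -4.437e+01 -1.000e-02] after [ 2.730e+00 -4.437e+01 -1.000e-02] F [-0.3 -0.4 -4. ] w 0.0178 60.0
[ 0.05296588  0.00406038 -0.01444971]
```

View pics/c5.png

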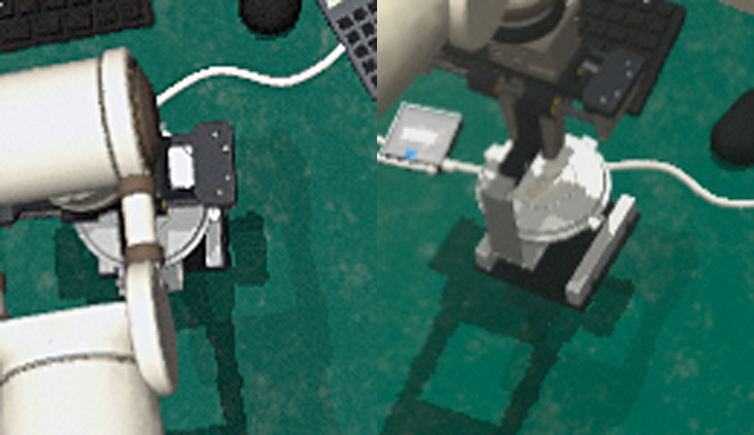

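The box is on the blade, clear of the rails. Carrying it over with gentle ramps.

```bash
python3 -m pendant '0 0 0 0 0 0.03 1;0 0 0 0 0 0.06 1;0 0 0 0 0 0.056 1;0 0 0 0 0 0.03 1;-0.06 -0.5 0 0 0 0 1;-0.12 -1 0 0 0 0 1;-0.18 -1.5 0 0 0 0 1;-0.24 -2 0 0 0 0 1'
python3 -m pendant '-0.3 -2.5 0 0 0 0 1;-0.36 -3 0 0 0 0 1;-0.36 -3 0 0 0 0 1;-0.36 -3 0 0 0 0 1;-0.36 -3 0 0 0 0 1;-0.36 -3 0 0 0 0 1;-0.36 -3 0 0 0 0 1;-0.36 -3 0 0 0 0 1'
python3 -m pendant '-0.36 -3 0 0 0 0 1;-0.36 -3 0 0 0 0 1;-0.3 -2.5 0 0 0 0 1;-0.3 -2.5 0 0 0 0 1;-0.23 -2 0 0 0 0 1;-0.16 -1.5 0 0 0 0 1;-0.08 -0.8 0 0 0 0 1;-0.04 -0.4 0 0 0 0 1'
python3 -m pendant '0 0 0 0 0 0 1;0 0 0 0 0 0 1'
python3 go.py 615.5 -228.7 157 -6.6
python3 - <<'E'
from h import *
for n in("top","scene"):
    c=cam(n);np.savez(n+"5",**c)
t,s=load("top5"),load("scene5")
cv2.imwrite("pics/c6.png",np.hstack([crop(t,360,135,130,150,2.9),crop(s,330,180,130,150,2.9)]))
E
```

```text
time: 11.38
eef_pos: [0.6142, 0.1648, 0.1566]
tcp_rot: [0.0, 0.057, 0.998, -0.0]
ft_force: [0.2, -0.7, -3.9]
grip_width: 0.0177
gripper_force: 60.0
time: 12.38
eef_pos: [0.6149, -0.0729, 0.1568]
tcp_rot: [0.0, 0.058, 0.998, -0.0]
ft_force: [-0.2, -0.3, -4.1]
grip_width: 0.0174
gripper_force: 60.0
time: 13.38
eef_pos: [0.6156, -0.2286, 0.1565]
tcp_rot: [-0.0, 0.057, 0.998, 0.0]
ft_force: [0.3, 0.5, -4.4]
grip_width: 0.0172
gripper_force: 60.0
time: 13.62
eef_pos: [0.6156, -0.2279, 0.1566]
tcp_rot: [-0.0, 0.057, 0.998, 0.0]
ft_force: [-0.5, -0.8, -4.1]
grip_width: 0.0177
gripper_force: 60.0
t 13.62 pos [ 615.6 -227.9  156.6] turn [ 0.0003 -0.0001  0.0011] shift before turn [ 0.   -0.08 -0.04] after [ 0.   -0.08 -0.04] F [-0.5 -0.8 -4.1] w 0.0177 60.0
```

View pics/c6.png

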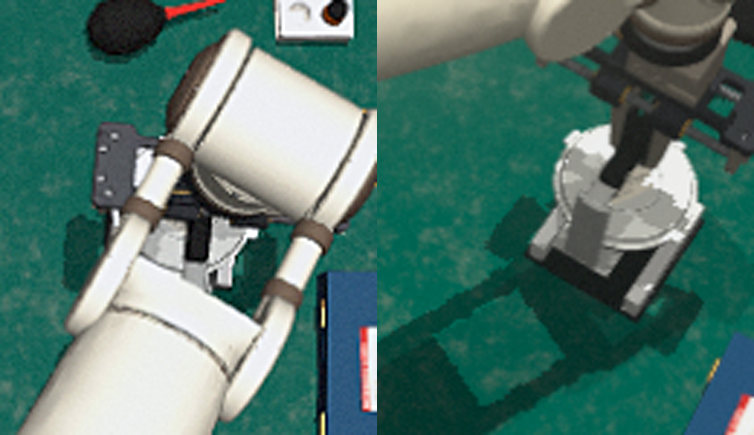

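```bash
python3 -m pendant '0 -0.08 0.4 0 0 0 1;0 0 0.8 0 0 0 1;0 0 1 0 0 0 1;0 0 1 0 0 0 1;0 0 0.8 0 0 0 1;0 0 0.4 0 0 0 1;0 0 0.2 0 0 0 1;0 0 0.15 0 0 0 1'
python3 -m pendant '0 0 0.1 0 0 0 1;0 0 0.1 0 0 0 1;0 0 0.1 0 0 0 1;0 0 0.1 0 0 0 1;0 0 0.1 0 0 0 1;0 0 0.1 0 0 0 1;0 0 0.1 0 0 0 1;0 0 0.1 0 0 0 1'
python3 -m pendant '0 0 0.2 0 0 0 1;0 0 0.3 0 0 0 1;0 0 0.3 0 0 0 1;0 0 0.1 0 0 0 1;0 0 0 0 0 0 1;0 0 0 0 0 0 1'
python3 go.py 615.5 -228.7 91 -6.6
python3 - <<'E'
from h import *
c=cam("scene");np.savez("scene6",**c)
cv2.imwrite("pics/c7.png",crop(c,350,190,110,110,5))
E
```

```text
time: 14.72
eef_pos: [0.6157, -0.2295, 0.1094]
tcp_rot: [0.0, 0.057, 0.998, -0.0]
ft_force: [-0.3, 0.0, -4.1]
grip_width: 0.0177
gripper_force: 60.0
time: 15.72
eef_pos: [0.6157, -0.2295, 0.1014]
tcp_rot: [0.0, 0.057, 0.998, -0.0]
ft_force: [0.1, 0.9, -2.0]
grip_width: 0.0173
gripper_force: 60.0
time: 16.48
eef_pos: [0.6155, -0.2294, 0.0922]
tcp_rot: [0.0, 0.057, 0.998, -0.0]
ft_force: [-0.0, 0.3, -2.2]
grip_width: 0.0175
gripper_force: 60.0
t 16.48 pos [ 615.5 -229.4   92.2] turn [-0.0001  0.0002  0.0004] shift before turn [0.01 0.07 0.12] after [0.01 0.07 0.12] F [-0.   0.3 -2.2] w 0.0175 60.0
```

View pics/c7.png

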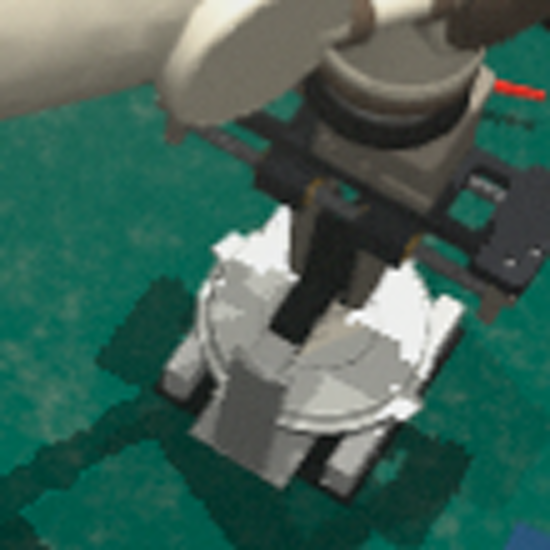

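The box rests on both rails with the blade free below it (the wrist load is back to the lifter's own). Pulling out straight.

```bash
python3 -m pendant '0.4 0 0 0 0 0 1;1 0 0 0 0 0 1;1.6 0 0 0 0 0 1;2 0 0 0 0 0 1;2 0 0 0 0 0 1;2 0 0 0 0 0 1;2 0 0 0 0 0 1;2 0 0 0 0 0 1'
python3 -m pendant '1.5 0 0 0 0 0 1;0.8 0 0 0 0 0 1;0.3 0 0 0 0 0 1;0 0 0 0 0 0 1'
python3 go.py 517 -60 76 -6.6
cat > chk.py <<'E'
from h import *
import sys
from scipy.optimize import least_squares
tag=sys.argv[1];C={}
for n in("top","scene"):
    c=cam(n);np.savez(n+tag,**c);C[n]=c
a=np.radians(-6.6);ex=np.array([np.cos(a),np.sin(a)]);ey=np.array([-ex[1],ex[0]])
for n,c in C.items():
    x,y=proj(c,[[.6175,-.228,.045]])[0].astype(int)
    hsv=cv2.cvtColor(c["color"],cv2.COLOR_RGB2HSV);w=cv2.inRange(hsv,(0,0,120),(179,60,255))
    m=np.zeros_like(w);m[y-36:y+37,x-38:x+38]=w[y-36:y+37,x-38:x+38]
    k=max(cv2.findContours(m,cv2.RETR_EXTERNAL,cv2.CHAIN_APPROX_NONE)[0],key=cv2.contourArea).reshape(-1,2)
    for z in (.04,.05):
        P=plane(c,k,z)[:,:2]*1000;p=np.array([617.5,-228.])
        for _ in range(15):
            d=np.hypot(*(P-p).T);S=P[abs(d-60)<4]
            p=least_squares(lambda q:np.hypot(*(S-q).T)-60,p,loss="soft_l1",f_scale=.7).x
        q=p-[617.5,-228];print(n,z,p.round(1),"stand frame",np.round([q@ex,q@ey],1),len(S),len(P))
t,s=C["top"],C["scene"]
cv2.imwrite(f"pics/k{tag}.png",np.hstack([crop(t,380,170,80,80,5),crop(s,370,210,80,80,5)]))
E
python3 chk.py 7
```

```text
time: 17.52
eef_pos: [0.485, -0.2143, 0.0922]
tcp_rot: [-0.0, 0.057, 0.998, -0.0]
ft_force: [0.3, -0.1, -2.9]
grip_width: 0.0176
gripper_force: 60.0
time: 18.02
eef_pos: [0.4606, -0.2116, 0.0922]
tcp_rot: [0.0, 0.057, 0.998, -0.0]
ft_force: [-0.3, -0.8, -1.2]
grip_width: 0.0178
gripper_force: 60.0
t 18.02 pos [ 460.6 -211.6   92.2] turn [-0.0002  0.0005  0.0003] shift before turn [-3.86 15.71  1.62] after [-3.86 15.71  1.62] F [-0.3 -0.8 -1.2] w 0.0178 60.0
top 0.04 [ 617.7 -227.1] stand frame [0.1 0.9] 110 245
top 0.05 [ 616.6 -225.8] stand frame [-1.2  2.1] 114 245
scene 0.04 [ 618.8 -227.2] stand frame [1.2 1. ] 8 136
scene 0.05 [ 618.  -229.7] stand frame [ 0.7 -1.6] 9 136
```

View pics/k7.png

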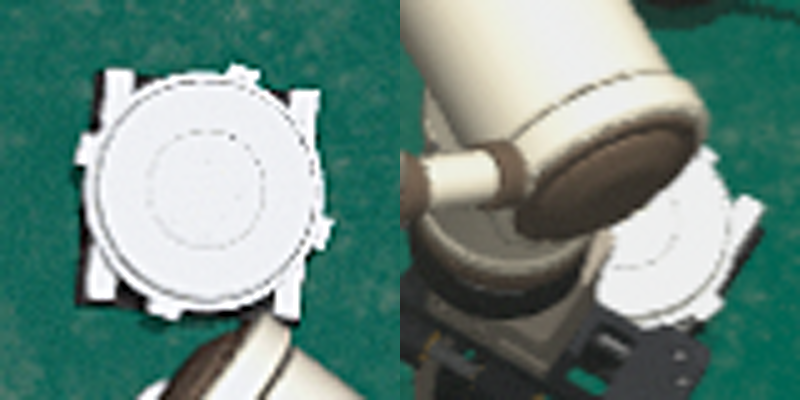

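The box sits centred to within about 2 mm on stand_b, with the ring centre near crop (206,189). Now I'll set the lifter down on free table.

```bash
python3 -m pendant '-0.2 1 0 0 0 0 1;-0.4 2.5 0 0 0 0 1;-0.6 3.3 0 0 0 0 1;-0.6 3.3 0 0 0 0 1;-0.4 2.2 0 0 0 0 1;-0.2 1.2 0 0 0 0 1;0 0 0 0 0 0 1'
python3 -m pendant '0 0 0.4 0 0 0 1;0 0 0.5 0 0 0 1;0 0 0.3 0 0 0 1;0 0 0.2 0 0 0 1;0 0 0.1 0 0 0 1;0 0 0.05 0 0 0 1;0 0 0.05 0 0 0 1;0 0 0 0 0 0 1'
python3 go.py 500 -80 75.6 -6.6
```

```text
time: 19.0
eef_pos: [0.4999, -0.0796, 0.092]
tcp_rot: [-0.0, 0.057, 0.998, -0.0]
ft_force: [0.2, 0.1, -2.4]
grip_width: 0.0178
gripper_force: 60.0
time: 20.0
eef_pos: [0.4998, -0.0802, 0.0762]
tcp_rot: [0.0, 0.057, 0.998, -0.0]
ft_force: [0.5, -0.5, -3.1]
grip_width: 0.0176
gripper_force: 60.0
t 20.0 pos [499.8 -80.2  76.2] turn [-0.      0.0001  0.0005] shift before turn [-0.02  0.02  0.06] after [-0.02  0.02  0.06] F [ 0.5 -0.5 -3.1] w 0.0176 60.0
```

```bash
python3 -m pendant '0 0 0.05 0 0 0 1;0 0 0.05 0 0 0 1;0 0 0 0 0 0 1'
python3 -m pendant '0 0 0 0 0 0 0.7;0 0 0 0 0 0 0.4;0 0 0 0 0 0 0;0 0 0 0 0 0 0;0 0 0 0 0 0 0;0 0 0 0 0 0 0;0 0 0 0 0 0 0;0 0 0 0 0 0 0'
python3 -m pendant '0 0 -0.5 0 0 0 0;0 0 -1.5 0 0 0 0;0 0 -2.5 0 0 0 0;0 0 -3.5 0 0 0 0;0 0 -3.5 0 0 0 0;0 0 -3.5 0 0 0 0;0 0 -2 0 0 0 0;0 0 0 0 0 0 0'
python3 go.py 400 300 250 -6.6
```

```text
time: 20.38
eef_pos: [0.4999, -0.0802, 0.0754]
tcp_rot: [0.0, 0.057, 0.998, -0.0]
ft_force: [-0.9, 0.1, -0.3]
grip_width: 0.0176
gripper_force: 60.0
time: 21.38
eef_pos: [0.4998, -0.0802, 0.0751]
tcp_rot: [0.0, 0.057, 0.998, -0.0]
ft_force: [-0.4, 0.1, -0.1]
grip_width: 0.0915
gripper_force: 0.0
time: 22.38
eef_pos: [0.5009, -0.0806, 0.2479]
tcp_rot: [0.002, 0.057, 0.998, -0.001]
ft_force: [-0.1, 0.5, 0.7]
grip_width: 0.0917
gripper_force: 0.0
t 22.38 pos [500.9 -80.6 247.9] turn [-0.0015  0.005   0.0005] shift before turn [14.38 36.66 -0.33] after [14.4  36.65 -0.21] F [-0.1  0.5  0.7] w 0.0917 0.0
```

Move the arm aside for a clear final look.

```bash
python3 -m pendant '1.8 4 0 0 0 0 0;1.8 4.6 0 0 0 0 0;1.8 4.6 0 0 0 0 0;1.8 4.6 0 0 0 0 0;1.8 4.6 0 0 0 0 0;1.8 4.6 0 0 0 0 0;1.8 4.6 0 0 0 0 0;1 3 0 0 0 0 0' | head -2
python3 -m pendant '0 0 0 0 0 0 0;0 0 0 0 0 0 0' | head -1
python3 chk.py 8
python3 - <<'E'
from h import *
t,s=load("top8"),load("scene8")
print("expected ring centre",proj(t,[[.6175,-.228,.05]]))
for n,z in(("top8",0),("scene8",0)):
    c=load(n);w=c["color"]
a=t["color"][:,:,::-1][100:370,120:520];b=s["color"][:,:,::-1][100:370,140:540]
cv2.imwrite("pics/fin.png",np.hstack([a,b]))
E
```

```text
time: 23.38
eef_pos: [0.4027, 0.2808, 0.2441]
time: 23.62
top 0.04 [ 617.6 -227.1] stand frame [0.  0.9] 108 196
top 0.05 [ 616.5 -225.7] stand frame [-1.3  2.1] 113 196
scene 0.04 [ 619.4 -226.5] stand frame [1.8 1.7] 105 181
scene 0.05 [ 614.  -227.7] stand frame [-3.6 -0.1] 106 181
expected ring centre [[421.363003   207.33902781]]
```

View pics/fin.png

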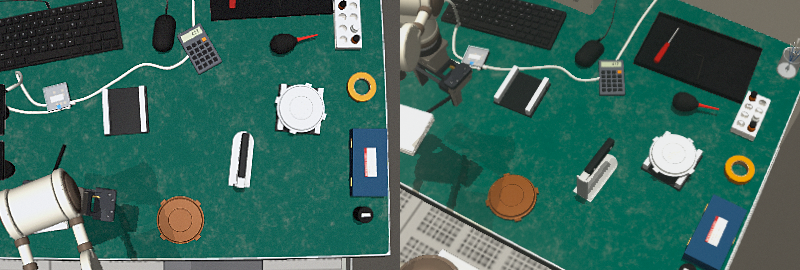

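The final picture shows the box centred on stand_b at (302,108), the lifter standing on its blade at (242,160), stand_a empty at (125,110) and the bystanders untouched. Handing in.

```bash
python3 -c "from workcell import ctrl;print(ctrl.sign_off())"
```

```text
the job is handed in; nothing more can be done
None
```

The wafer box now sits on stand_b, measured about 1–2 mm off centre, the lifter stands on its blade on free table, and the calculator, tape roll and chip box look unmoved; I handed the job in at about 24 s on the robot's clock.

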